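# Hold the switch cover over its enclosure for the screws

### The arm

A 7-joint arm with a two-finger parallel gripper is mounted at the origin on the work surface. World frame = base frame: x ahead of the robot, y to its left, z up, the work surface at z = 0. Lengths are in m, angles in rad, forces in N, time in s.
With the tool pointing down it reaches from about 0.4 to 0.85 m from the base axis. Payload 10.4 kg.
Tool frame: the origin (TCP) lies on the centre line of the jaws, within the pads' length; the fingertips stand 8 mm ahead of it and the grasp point (between the pads) lies 11 mm behind it (r.finger_overhang is the distance from the TCP to the fingertips, in m); z points along the fingers, y is the line along which they close (so a half turn about z gives the same grasp; the last joint's range is limited). The gripper opens to 87 mm and grips with 3 to 60 N. Pads are 19 mm wide; open, the fingers measure 117 mm over their backs; the gripper's body (75 mm by 190 mm) begins 51 mm behind the grasp point.
Start: joints at [1.146, 0.332, -0.065, 1.46, 0.022, 1.35, -0.088], TCP at [0.244, -0.575, 0.231] pointing down, gripper open.
Joint ranges: [-2.6, 2.6], [-0.5, 2.12], [-1.47, 1.34], [0.16, 2.42], [-1.27, 4.41], [0.06, 2.06], [-2.6, 2.6]. Speed limits (rad/s): [2.22, 2.22, 2.79, 2.79, 3.14, 3.14, 3.14].

### API

Orientations are given as a unit quaternion [x, y, z, w].
In Python, from bench import r, vision gives the robot as it stands.
- The arm moves only by the tool drive_tool, never from a script. Its argument "series" is a list of rows, each a list of 2 entries, a list of its own where there are three numbers: the shift along the world's x, y, z in cm, then the turn about the world's z in degrees. A call has exactly 10 rows; each row shifts and turns the commanded pose from where the row before left it; what a row does not reach is not made up. A row lasts 1/8 s, in which the tool goes at most 62.5 mm and 10.7 degrees, less where a joint would pass 70% of its speed; a pose out of reach is approached as far as the arm can. A call with a gripper value outside its range is refused whole. "hand" is the closure, from 0 (fully open) to 1 (shut), set as the call begins (left out, the last holds). The fingers move at their own pace and stop on an object; "newtons" is the grip in N (left out, the last holds). Time passes only in rows, so rows that do not move let the fingers close, or fill a call up. It gives the time, the measured TCP pose, the force, the opening and the grip force at its end, in the units of the state.
- r.read_state(): the state, without advancing time (a new reading comes with each control period).
- vision.camera(name): name is "scene" or "top"; returns a dict with "color" (480x640x3 uint8, red, green, blue), "intrinsics" (3x3 intrinsics, pixels), "R" (3x3) and "t" (3): a world point X has camera coordinates R X + t. Camera axes: x right, y down, z forward; pixel columns grow to the right and rows downward; lengths in m; the calibration is good to about 2 mm. A picture is of the moment at which its call begins. There is no depth.
- r.close_job(): hands the job in; it is judged then, once.
The state is a dict: "time": time; "joint_positions": joint angles; "joint_vel": joint speeds; "joint_torque": joint torques, N m; "ee_pos": TCP position; "eef_rot": TCP orientation; "ft_force": force on the tool from outside, world axes, zero at the start; "torque": the same for the moment, N m; "width": finger opening in m; "grip_force": force on a finger pad.
Only numpy, scipy, OpenCV 4.12 (cv2) and the standard library are available. Lean on these libraries where they do the work, as an engineer would, in place of code of your own. Each camera call takes 0.05 s, during which the arm holds its last target. There are 200 camera calls.

### The job

Stand the aluminium straightedge on the table on its narrow edge, flush along the plain long side of the open switch enclosure (the side without cable glands), about centred on it, and let go of it: it is the guide for the cover's edge. Then take the cover plate by its knob and hold it level and still about 15 mm above the enclosure's rim, its four corner holes over the four threaded inserts and touching nothing below or beside it, so that I can slip the seal in and start the screws. Finish while still holding it there; leave the straightedge flush and the other things on the table alone.

Things in the scene. Friction and masses are not known exactly. Their poses are not given: they have to be found in the camera images.
- enclosure: open light-grey switch enclosure, fixed to the table: 100 (x) by 160 (y) by 45 mm tall, 4 mm walls, all parts inside stay below the rim. A boss in each corner, level with the rim, has a 9 mm brass insert with a 5 mm thread. Origin: centre of the underside, on the table. Two cable glands stick 28 mm out of its +x long side; the -x long side (x = -50 mm) is plain, flat and upright.
- thread0 (a point): mouth of the enclosure's threaded insert at x = 37 mm, y = 67 mm in the enclosure's frame, level with the rim, 45 mm above the table
- thread1 (a point): mouth of the enclosure's threaded insert at x = 37 mm, y = -67 mm in the enclosure's frame, level with the rim, 45 mm above the table
- thread2 (a point): mouth of the enclosure's threaded insert at x = -37 mm, y = -67 mm in the enclosure's frame, level with the rim, 45 mm above the table
- thread3 (a point): mouth of the enclosure's threaded insert at x = -37 mm, y = 67 mm in the enclosure's frame, level with the rim, 45 mm above the table
- cover: loose light-grey cover plate lying flat, 0.2 kg: 94 (x) by 154 (y) by 4 mm, a 10 mm through hole in each corner. Rigid black knob at its centre, not turning: round skirt 44 mm wide up to 13 mm above the underside, on it a grip bar 14 (x) by 46 mm (y), from 13 to 41 mm up. Origin: centre of the underside; z up. Fits either way round (half a turn); 3 mm smaller than the enclosure on every side.
- hole0 (a point): centre, at the underside, of the cover's hole at x = 37 mm, y = 67 mm in the cover's frame
- hole1 (a point): centre, at the underside, of the cover's hole at x = 37 mm, y = -67 mm in the cover's frame
- hole2 (a point): centre, at the underside, of the cover's hole at x = -37 mm, y = -67 mm in the cover's frame
- hole3 (a point): centre, at the underside, of the cover's hole at x = -37 mm, y = 67 mm in the cover's frame
- straightedge: loose aluminium box-section straightedge with black end caps, 0.3 kg: 25 mm thick (x), 200 mm long (y), 80 mm tall (z), standing upright on a narrow edge at the start; beside the enclosure it rises 35 mm above the rim. Origin: centre of its underside. Both long faces are alike.
- mug: leave alone: black mug, 80 mm across, 92 mm tall; origin at the middle of its underside
- finished_switch: leave alone: finished switch with its cover already screwed on, 100 x 160 x 49 mm plus its knob; an example, not part of the job; origin at the middle of its underside
- ring_box: leave alone: clear open box, 110 x 160 x 65 mm, with black sealing rings in it; origin at the middle of its underside
- cap_bin: leave alone: yellow-green open bin, 120 x 170 x 60 mm, with white caps in it; origin at the middle of its underside
- glue_bottle: leave alone: small white bottle, 34 mm across, 85 mm tall; origin at the middle of its underside
- tape_roll: leave alone: black roll of tape lying flat, 72 mm across, 19 mm tall; origin at the middle of its underside
- screwdriver: leave alone: screwdriver lying on the table, 190 mm long
There are look-alikes about, which are no part of the job. Of the things that look like the straightedge, the smaller one is meant.

How it is judged:
By the outcome, as a careful person would: the job done as asked, in the order asked, and still so for the second after the job is handed in, while the arm keeps its last pose, push and grip.
It also fails if it takes over 64 s, if anything falls off the work surface, if the arm or the gripper's body presses on something with over 40 N, if the wrist force passes 120 N, or if a joint passes its speed limit or range.

## Working session

There is one attempt and no reset: what is moved stays moved. The work goes in short steps, Python scripts to look and compute and a tool call to move; the robot and the scene stay as the last step left them, time stands still between calls to the robot, and variables do not carry over. Pictures are saved under pics/ and viewed, at most 10 in all, crops included, and the job is handed in when it is done.

Besides the shell and the picture viewer there is one more tool, called after ">>>" by a JSON object that holds its "name" and its "arguments", one argument or row to a line. drive_tool: Moves the arm, as the interface text tells. Its arguments: {"type":"object","properties":{"series":{"type":"array"},"hand":{"type":"number"},"newtons":{"type":"number"}},"required":["series"]}

```bash
mkdir -p pics
cat > h.py <<'E'
import numpy as np,cv2
from bench import r,vision
def cam(n):
    c=vision.camera(n); return c
def ray(c,u,v,z):
    K=np.array(c["intrinsics"]);R=np.array(c["R"]);t=np.array(c["t"])
    d=R.T@np.linalg.inv(K)@np.array([u,v,1.]);o=-R.T@t
    return o+d*(z-o[2])/d[2]
def proj(c,X):
    p=np.array(c["R"])@np.array(X)+np.array(c["t"]);q=np.array(c["intrinsics"])@p
    return q[:2]/q[2]
def save(c,f,box=None,s=1):
    im=c["color"][:,:,::-1]
    if box: im=im[box[1]:box[3],box[0]:box[2]]
    cv2.imwrite("pics/"+f,cv2.resize(im,None,fx=s,fy=s,interpolation=cv2.INTER_CUBIC))
E
python3 - <<'E'
from h import *
for n in("scene","top"):
    c=cam(n);save(c,n+"1.png");np.save(n+".npy",c,allow_pickle=True)
    print(n,-np.array(c["R"]).T@c["t"]);print(np.array(c["R"]).round(3),c["intrinsics"])
print(r.read_state())
E
```

```text
scene [1.48332774 0.16491456 0.82313374]
[[-0.139  0.99   0.002]
 [ 0.621  0.089 -0.779]
 [-0.771 -0.107 -0.628]] [[527.77575406   0.         318.23519999]
 [  0.         527.77575406 240.91204314]
 [  0.           0.           1.        ]]
top [0.3260172  0.011407   1.19855557]
[[-0.009 -1.    -0.023]
 [-0.981  0.014 -0.192]
 [ 0.192  0.021 -0.981]] [[483.97775851   0.         313.77546491]
 [  0.         483.97775851 240.26205224]
 [  0.           0.           1.        ]]
{'time': 0.1, 'joint_positions': array([ 1.14641245,  0.33280622, -0.06467531,  1.46083745,  0.02162826,
        1.34990235, -0.08850359]), 'joint_vel': array([ 2.41706169e-05, -1.97136638e-04,  2.15337403e-03, -2.46559908e-03,
       -3.48546162e-04, -5.89793628e-04, -4.81815177e-04]), 'joint_torque': array([ 1.16826748e-03, -6.24541640e+01,  2.42876523e-02, -3.90718639e+01,
       -6.17038552e-02,  3.66965029e-02,  1.64478533e-04]), 'ee_pos': array([ 0.24426002, -0.57493686,  0.22984447]), 'eef_rot': array([ 9.79888985e-01,  1.99542432e-01, -1.70120242e-04, -6.05271839e-04]), 'ft_force': array([ 0.48004292, -0.02401804, -0.32732152]), 'torque': array([-0.01855024, -0.04462117, -0.00864716]), 'grip_force': 0.0, 'width': 0.08670177360651891}
```

View pics/top1.png

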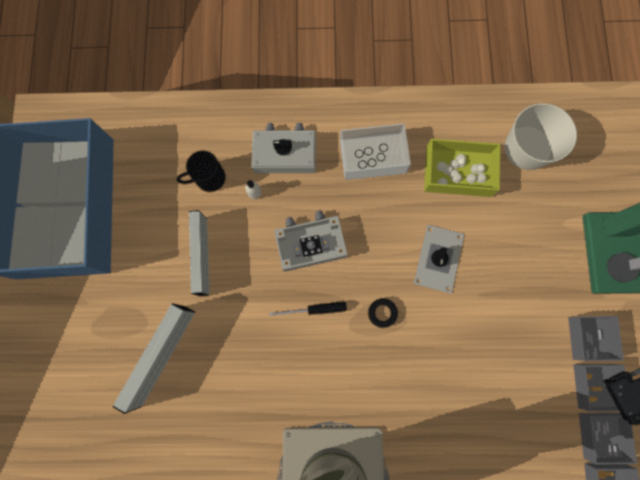

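View pics/scene1.png

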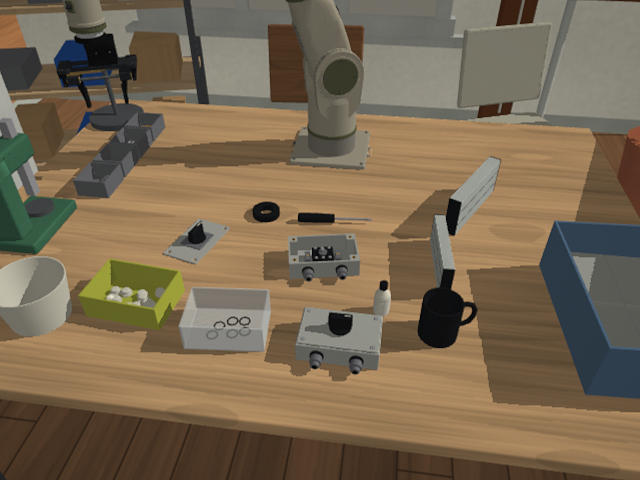

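The top view shows the open enclosure at (311,243), with its glands towards +x, and the loose cover at (440,258).

- **Straightedge candidates:** the short one at (198,253) and the long one at (155,358). I choose the smaller, (198,253).
- **Cover candidates:** the loose plate at (440,258) and the finished switch's cover at (283,148), which is screwed on. I choose (440,258).
- **Enclosure candidates:** the open one at (311,243) and the finished one at (283,150). I choose (311,243).

Next is a close crop to check these choices.

Run:
```python
from h import *
c=np.load("top.npy",allow_pickle=True).item();save(c,"crop1.png",(180,195,480,310),2.66)
c2=np.load("scene.npy",allow_pickle=True).item()
hsv=cv2.cvtColor(c["color"],cv2.COLOR_RGB2HSV)
m=((hsv[...,1]<50)&(hsv[...,2]>90)).astype(np.uint8)*255
cv2.imwrite("pics/m.png",m)
cs,_=cv2.findContours(m,cv2.RETR_EXTERNAL,cv2.CHAIN_APPROX_NONE)
for k in cs:
    a=cv2.contourArea(k)
    if a>400:
        q=cv2.minAreaRect(k);print(int(a),q,cv2.boxPoints(q).round(1).tolist())
```

```text
3200 ((330.4999694824219, 453.5), (102.99998474121094, 50.99999237060547), -0.0) [[279.0, 479.0], [279.0, 428.0], [382.0, 428.0], [382.0, 479.0]]
687 ((609.1397094726562, 339.04803466796875), (42.95320129394531, 22.203502655029297), 82.40535736083984) [[595.2999877929688, 319.20001220703125], [617.2999877929688, 316.29998779296875], [623.0, 358.8999938964844], [601.0, 361.79998779296875]]
1722 ((149.07603454589844, 358.7564392089844), (16.56724739074707, 117.35440826416016), 29.875993728637695) [[112.69999694824219, 405.5], [171.10000610351562, 303.79998779296875], [185.5, 312.0], [127.0, 413.79998779296875]]
2186 ((438.9409484863281, 258.75286865234375), (38.40180587768555, 60.637847900390625), 13.134021759033203) [[413.3999938964844, 283.8999938964844], [427.1000061035156, 224.89999389648438], [464.5, 233.60000610351562], [450.79998779296875, 292.6000061035156]]
2693 ((309.3679504394531, 238.76121520996094), (50.66834259033203, 65.58402252197266), 77.00537872314453) [[271.70001220703125, 221.39999389648438], [335.6000061035156, 206.6999969482422], [347.0, 256.1000061035156], [283.1
[... 416 characters left out ...]
, 171.5), (61.0, 69.0), 90.0) [[18.0, 141.0], [87.0, 141.0], [87.0, 202.0], [18.0, 202.0]]
3122 ((374.8165588378906, 151.2875213623047), (49.11177444458008, 67.47098541259766), 83.8844985961914) [[338.70001220703125, 130.5], [405.70001220703125, 123.30000305175781], [411.0, 172.10000610351562], [343.8999938964844, 179.3000030517578]]
2511 ((283.0, 147.5), (61.99999237060547, 48.99999237060547), -0.0) [[252.0, 172.0], [252.0, 123.0], [314.0, 123.0], [314.0, 172.0]]
3356 ((538.5799560546875, 135.00772094726562), (59.590518951416016, 73.30352020263672), 68.96248626708984) [[493.70001220703125, 120.4000015258789], [562.0999755859375, 94.0], [583.5, 149.6999969482422], [515.0999755859375, 176.0]]
```

View pics/crop1.png

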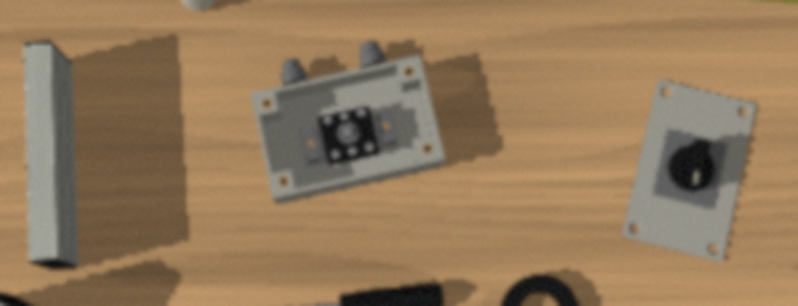

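The crop confirms the choices:

- **Enclosure:** four brass inserts, at crop (267,103), (408,71), (427,148) and (284,181), with glands on the upper (+x) side.
- **Cover:** holes at (665,91), (744,111), (633,228) and (713,248), with the knob at (690,165).
- **Straightedge:** the short one, with its light top face on the left from (25,42) to (75,265).

Now I'll measure with subpixel centroids and rigid fits.

```bash
cat >> h.py <<'E'
def rigid(P,Q):  # Q ~ R P + t, 2D
    P=np.array(P);Q=np.array(Q);p=P-P.mean(0);q=Q-Q.mean(0)
    a=np.arctan2((p[:,0]*q[:,1]-p[:,1]*q[:,0]).sum(),(p*q).sum())
    R=np.array([[np.cos(a),-np.sin(a)],[np.sin(a),np.cos(a)]]);t=Q.mean(0)-R@P.mean(0)
    return a,t,np.linalg.norm(P@R.T+t-Q,axis=1)
def blob(c,u,v,w=4):
    """centroid of the warm (brass/wood) spot on grey near u,v"""
    im=c["color"].astype(float);s=im[...,0]-im[...,2]
    for _ in range(4):
        i,j=int(round(v)),int(round(u));W=s[i-w:i+w+1,j-w:j+w+1]
        W=np.clip(W-np.percentile(W,60),0,None);y,x=np.mgrid[i-w:i+w+1,j-w:j+w+1]
        u,v=(W*x).sum()/W.sum(),(W*y).sum()/W.sum()
    return u,v
C4=np.array([[37,67],[37,-67],[-37,-67],[-37,67]])/1000.
E
python3 - <<'E'
from h import *
c=np.load("top.npy",allow_pickle=True).item();c2=np.load("scene.npy",allow_pickle=True).item()
f=lambda p:(p[0]/2.66+180-.3,p[1]/2.66+195-.3)
for nm,pts,z in(("enc",[(267,103),(408,71),(427,148),(284,181)],.045),("cov",[(665,91),(744,111),(713,248),(633,228)],.003)):
    P=C4 if nm=="enc" else C4[[3,0,1,2]]
    px=[blob(c,*f(p),3) for p in pts];Q=[ray(c,*p,z)[:2] for p in px]
    a,t,e=rigid(P,Q);print(nm,"top",np.degrees(a),t,e*1e3,np.round(px,1).tolist())
    Rm=np.array([[np.cos(a),-np.sin(a)],[np.sin(a),np.cos(a)]])
    pr=[proj(c2,[*(Rm@p+t),z]) for p in P]
    px=[blob(c2,*p,2) for p in pr];Q=[ray(c2,*p,z)[:2] for p in px]
    a,t,e=rigid(P,Q);print(nm,"scene",np.degrees(a),t,e*1e3,np.round(px,1).tolist(),np.round(pr,1).tolist())
# straightedge: subpixel rows profile
im=cv2.cvtColor(c["color"],cv2.COLOR_RGB2GRAY)
for v in range(206,300,6): print(v,im[v,184:214].tolist())
save(c2,"crop2.png",(150,180,530,320),2.1)
E
```

```text
enc top 12.221075647993224 [0.54802439 0.04582874] [0.55112123 0.10353423 0.23841628 0.31310223] [[280.0, 233.5], [333.3, 221.3], [340.2, 250.3], [286.0, 262.6]]
enc scene 12.365793031281143 [0.55077384 0.04524888] [0.66616528 0.79901501 0.25994506 0.71823337] [[353.1, 256.6], [294.5, 259.6], [292.8, 239.1], [349.3, 236.7]] [[353.6, 256.1], [294.6, 258.8], [293.4, 238.4], [349.7, 235.9]]
cov top -105.90086346083348 [ 0.51036239 -0.27319226] [0.65266494 0.8393151  0.18770506 0.21267539] [[430.2, 229.2], [459.5, 236.2], [447.7, 288.1], [418.1, 280.2]]
cov scene -105.82703381087876 [ 0.51363409 -0.27341005] [1.41346795 1.43676683 2.95053092 0.58570787] [[194.0, 260.3], [168.1, 252.1], [200.3, 220.7], [224.0, 228.4]] [[194.7, 259.0], [168.9, 250.8], [200.2, 220.6], [224.7, 227.6]]
206 [136, 133, 131, 132, 130, 130, 129, 131, 130, 129, 129, 129, 130, 131, 130, 130, 129, 130, 129, 130, 129, 129, 129, 130, 131, 128, 129, 128, 129, 129]
212 [136, 137, 138, 138, 140, 132, 127, 134, 151, 153, 150, 149, 147, 144, 140, 109, 87, 106, 125, 135, 138, 140, 138, 139, 137, 138, 138, 139, 139, 138]
218
[... 1292 characters left out ...]
 152, 151, 152, 156, 158, 158, 157, 160, 159, 159, 158, 158, 153, 135, 107, 90, 84, 87, 86, 83, 84, 90, 95, 98, 96, 97, 97]
278 [145, 145, 146, 146, 145, 147, 155, 157, 160, 160, 160, 160, 161, 160, 160, 158, 145, 116, 93, 84, 86, 87, 83, 85, 89, 93, 93, 93, 92, 95]
284 [134, 135, 135, 135, 137, 139, 150, 157, 160, 160, 161, 161, 161, 160, 163, 160, 157, 125, 93, 82, 85, 86, 83, 84, 89, 91, 91, 88, 91, 92]
290 [139, 139, 139, 141, 139, 143, 151, 159, 161, 160, 161, 160, 159, 159, 156, 159, 158, 126, 97, 86, 82, 83, 81, 84, 87, 90, 92, 93, 93, 90]
296 [143, 142, 144, 143, 143, 143, 145, 143, 142, 142, 139, 135, 130, 119, 102, 94, 90, 89, 91, 93, 98, 99, 101, 103, 113, 126, 134, 135, 136, 139]
```

View pics/crop2.png

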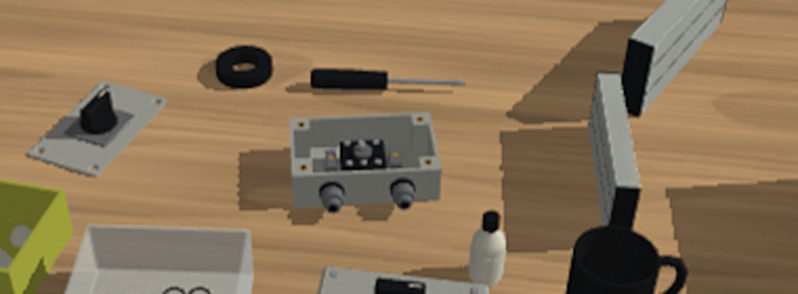

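The scene view agrees: the short bar stands at crop (615,145), with its black end cap towards the camera at (623,200). The larger bar behind it is the look-alike. Next I'll measure the straightedge's pose.

Run:
```python
from h import *
c=np.load("top.npy",allow_pickle=True).item();c2=np.load("scene.npy",allow_pickle=True).item()
im=cv2.cvtColor(c["color"],cv2.COLOR_RGB2GRAY).astype(float)
pr=[]
for v in range(216,290):
    row=im[v];
    for u in range(194,208):
        if row[u]>=125>row[u+1]: pr.append((u+(row[u]-125)/(row[u]-row[u+1]),v));break
P=np.array([ray(c,u,v,.08)[:2] for u,v in pr])
k=np.polyfit(P[:,0],P[:,1],1);print("right edge y=",k,"yaw",np.degrees(np.arctan(k[0])),"resid mm",1e3*np.std(P[:,1]-np.polyval(k,P[:,0])))
# left edge with colour saturation
s=c["color"].astype(float);s=s[...,0]-s[...,2]
print("sat rows");
for v in(225,240,255,270,285):print(v,s[v,184:206].astype(int).tolist())
print("ends");
for u in(192,194,196,198):print(u,im[205:216,u].astype(int).tolist(),im[286:304,u].astype(int).tolist())
for u in(192,194,196,198):print(u,s[205:216,u].astype(int).tolist(),s[286:304,u].astype(int).tolist())
print("v ends z.08",ray(c,194,210,.08),ray(c,197,295,.08))
# scene: top corners of the near cap
g=cv2.cvtColor(c2["color"],cv2.COLOR_RGB2GRAY)
for v in range(262,276):print(v,g[v,434:460].tolist())
```

```text
right edge y= [0.06831281 0.26904003] yaw 3.9079640744609674 resid mm 0.41655604433672905
sat rows
225 [77, 77, 78, 77, 63, 30, 12, 8, 8, 8, 8, 8, 9, 7, 8, 6, 5, 4, 3, 2, 4, 4]
240 [78, 79, 78, 77, 71, 49, 22, 10, 7, 8, 8, 8, 8, 8, 8, 7, 6, 5, 6, 4, 3, 3]
255 [77, 78, 78, 78, 74, 57, 29, 12, 8, 7, 8, 8, 10, 8, 10, 7, 6, 5, 5, 4, 4, 4]
270 [77, 76, 78, 78, 79, 69, 42, 18, 10, 9, 8, 9, 8, 9, 8, 8, 7, 5, 4, 4, 4, 4]
285 [73, 74, 74, 73, 74, 67, 47, 21, 11, 8, 8, 8, 10, 7, 8, 7, 8, 6, 5, 3, 5, 3]
ends
192 [139, 130, 128, 125, 122, 110, 114, 151, 159, 160, 159] [160, 159, 159, 161, 161, 157, 139, 93, 107, 136, 142, 143, 141, 143, 146, 148, 146, 136]
194 [137, 129, 127, 125, 116, 99, 110, 150, 157, 157, 155] [161, 162, 163, 161, 161, 149, 115, 67, 76, 119, 139, 141, 140, 142, 144, 146, 146, 134]
196 [137, 130, 126, 124, 109, 92, 105, 147, 155, 155, 156] [161, 161, 161, 161, 159, 143, 97, 48, 42, 90, 130, 140, 139, 142, 144, 145, 137, 119]
198 [137, 130, 127, 123, 110, 90, 101, 140, 150, 151, 150] [161, 159, 161, 161, 156, 137, 85, 35, 25, 59, 102, 133, 140, 144, 143, 134, 117, 101]
192 [75
[... 1503 characters left out ...]
4, 143, 142, 143, 142]
270 [88, 91, 86, 76, 91, 89, 85, 93, 81, 27, 11, 12, 9, 12, 13, 11, 10, 9, 11, 8, 45, 111, 140, 139, 138, 138]
271 [89, 90, 90, 87, 91, 86, 73, 94, 82, 20, 12, 15, 14, 13, 14, 10, 13, 12, 12, 8, 56, 121, 141, 139, 138, 137]
272 [91, 90, 89, 85, 92, 86, 76, 90, 71, 9, 13, 13, 14, 13, 17, 15, 11, 13, 12, 6, 68, 135, 139, 139, 139, 138]
273 [91, 91, 87, 80, 92, 91, 86, 82, 65, 8, 14, 14, 15, 12, 15, 14, 13, 15, 14, 16, 79, 142, 137, 136, 136, 136]
274 [90, 90, 90, 86, 92, 92, 90, 73, 47, 12, 13, 14, 13, 14, 13, 14, 14, 14, 11, 21, 83, 143, 138, 137, 136, 136]
275 [87, 88, 91, 89, 84, 92, 89, 71, 28, 13, 13, 13, 14, 16, 13, 12, 16, 14, 10, 45, 107, 140, 137, 137, 137, 137]
```

Run:
```python
from h import *
c=np.load("top.npy",allow_pickle=True).item();c2=np.load("scene.npy",allow_pickle=True).item()
L=np.array([ray(c,u,v,.08)[:2] for u,v in((188.6,225),(189.15,240),(189.5,255),(190,270),(190.15,285))])
k=np.polyfit(L[:,0],L[:,1],1);print("left",k)
x=.523;print("mid y top at .523",(np.polyval(k,x)+.06831*x+.26904)/2, "thick",np.polyval(k,x)-(.06831*x+.26904))
print("far end",ray(c,196,209.9,.08),"near light end",ray(c,197,291.7,.08))
a=ray(c2,442.5,268.6,.08);b=ray(c2,454.3,268.6,.08);print("scene near cap top",a,b)
for n,u,v in(("driver",272,313),("driver",346,303),("tape",383,313)):print(n,ray(c,u,v,.01))
```

```text
left [0.06630877 0.29480741]
mid y top at .523 0.3171265115299664 thick 0.02472076305993276
far end [0.62309352 0.31752709 0.08      ] near light end [0.42709281 0.30783965 0.08      ]
scene near cap top [0.62511994 0.31024156 0.08      ] [0.62159181 0.33488598 0.08      ]
driver [0.37948288 0.14065525 0.01      ]
driver [ 0.4017232  -0.03993661  0.01      ]
tape [ 0.37666621 -0.12895145  0.01      ]
```

>>> {"name": "drive_tool", "arguments": {
  "series": [
    [[4,5,0],0],
    [[4,5,0],0],
    [[4,5,0],0],
    [[4,5,0],0],
    [[3,5.5,0],0],
    [[3,5.5,0],0],
    [[2,6,0],0],
    [[1,6,0],0],
    [[0,6,0],0],
    [[0,6,0],0]
  ],
  "hand": 0
}}

```text
time: 1.35
ee_pos: [0.4898, -0.029, 0.2304]
eef_rot: [0.98, 0.2, -0.0, 0.0]
ft_force: [1.0, -0.3, 0.4]
width: 0.0868
grip_force: 0.0
```

>>> {"name": "drive_tool", "arguments": {
  "series": [
    [[0.5,5,0],-5],
    [[0.5,5,0],-5],
    [[0.5,5,0],-5],
    [[0.5,5,0],-4.2],
    [[0.5,5,0],0],
    [[0.5,5,0],0],
    [[0,4,0],0],
    [[0,0,0],0],
    [[0,0,0],0],
    [[0,0,0],0]
  ]
}}

```text
time: 2.6
ee_pos: [0.5208, 0.3076, 0.2305]
eef_rot: [0.999, 0.032, 0.0, 0.0]
ft_force: [-0.2, -0.0, -0.5]
width: 0.0872
grip_force: 0.0
```

>>> {"name": "drive_tool", "arguments": {
  "series": [
    [[0.4,0.9,0],0.2],
    [[0,0,-3],0],
    [[0,0,-3],0],
    [[0,0,-3],0],
    [[0,0,-3],0],
    [[0,0,-2],0],
    [[0,0,-2],0],
    [[0,0,-1],0],
    [[0,0,0],0],
    [[0,0,0],0]
  ]
}}

```text
time: 3.85
ee_pos: [0.5247, 0.3184, 0.0614]
eef_rot: [0.999, 0.035, 0.001, -0.0]
ft_force: [0.0, -0.6, 0.3]
width: 0.0868
grip_force: 0.0
```

```bash
python3 - <<'E'
from h import *
s=r.read_state();print(s["ee_pos"],s["eef_rot"],s["ft_force"],s["joint_positions"])
c=cam("top");save(c,"a.png",(120,170,320,330),3)
c2=cam("scene");save(c2,"b.png",(400,150,560,300),3)
E
python3 -c "
import cv2,numpy as np
a=cv2.imread('pics/a.png');b=cv2.imread('pics/b.png')
h=450;a=cv2.resize(a,(400,320));b=cv2.resize(b,(341,320));cv2.imwrite('pics/ab.png',np.hstack([a,b]))"
```

```text
[0.52466874 0.31841493 0.06143482] [ 9.99382431e-01  3.51334963e-02  5.68366955e-04 -2.67363212e-04] [ 0.04368319 -0.64305514  0.28963075] [-0.10958243  0.54127058 -0.65992791  1.64473797  0.36634687  1.08119908
 -2.37508881]
```

View pics/ab.png

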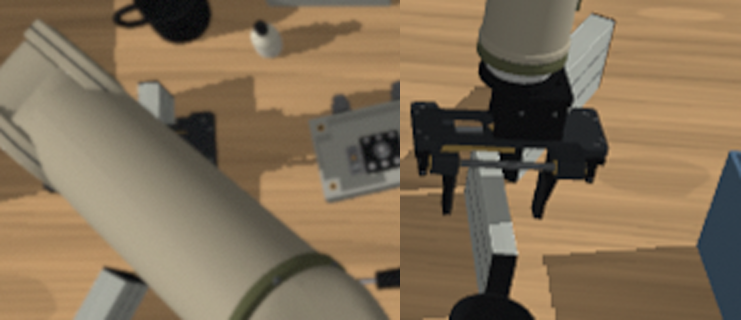

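The picture shows the jaws straddling the short straightedge (right half: fingers at (447,190) and (543,190), bar at (490,200)), so I'll close them.

>>> {"name": "drive_tool", "arguments": {
  "series": [
    [[0,0,0],0],
    [[0,0,0],0],
    [[0,0,0],0],
    [[0,0,0],0],
    [[0,0,0],0],
    [[0,0,0],0],
    [[0,0,0],0],
    [[0,0,0],0],
    [[0,0,0],0],
    [[0,0,0],0]
  ],
  "hand": 1,
  "newtons": 30
}}

```text
time: 5.2
ee_pos: [0.5242, 0.318, 0.0606]
eef_rot: [0.999, 0.035, 0.0, 0.0]
ft_force: [-0.2, 0.3, -0.4]
width: 0.0249
grip_force: 30.0
```

>>> {"name": "drive_tool", "arguments": {
  "series": [
    [[0,0,2],0],
    [[0,0,5],0],
    [[0,0,5],0],
    [[-0.5,-3.5,0],9],
    [[-0.5,-3.5,0],9],
    [[-0.5,-3.5,0],9],
    [[-0.5,-3.5,0],9],
    [[-0.5,-3.5,0],9],
    [[-0.5,-3.5,0],9],
    [[-0.5,-3.5,0],9]
  ]
}}

```text
time: 6.45
ee_pos: [0.4889, 0.0721, 0.1816]
eef_rot: [0.832, 0.554, 0.0, 0.0]
ft_force: [0.3, -0.2, -3.7]
width: 0.0251
grip_force: 30.0
```

>>> {"name": "drive_tool", "arguments": {
  "series": [
    [[-0.5,-3,0],9],
    [[-0.5,-1.3,0],9],
    [[-0.3,0,0],9],
    [[0,0,0],8.3],
    [[0,0,0],0],
    [[0,0,0],0],
    [[0,0,0],0],
    [[0,0,0],0],
    [[0,0,0],0],
    [[0,0,0],0]
  ]
}}

```text
time: 7.7
ee_pos: [0.4762, 0.03, 0.1806]
eef_rot: [0.627, 0.779, 0.0, -0.0]
ft_force: [0.5, -0.1, -3.4]
width: 0.0247
grip_force: 30.0
```

Run:
```python
from h import *
s=r.read_state();print(s["ee_pos"],np.degrees(2*np.arctan2(s["eef_rot"][1],s["eef_rot"][0])),s["ft_force"],s["joint_positions"])
```

```text
[0.476228   0.0300253  0.18055799] 102.31265148950104 [ 0.46895558 -0.13322187 -3.42852556] [ 0.64524591  0.11004514 -0.8380393   1.86948635  0.08766315  1.19960746
 -0.00674568]
```

>>> {"name": "drive_tool", "arguments": {
  "series": [
    [[0,0,-3],0],
    [[0,0,-3],0],
    [[0,0,-3],0],
    [[0,0,-2],0],
    [[0,0,-0.9],0],
    [[0,0,0],0],
    [[0,0,0],0],
    [[0,0,0],0],
    [[0,0,0],0],
    [[0,0,0],0]
  ]
}}

```text
time: 8.95
ee_pos: [0.4763, 0.0299, 0.0617]
eef_rot: [0.627, 0.779, 0.0, 0.0]
ft_force: [0.8, 0.6, -3.3]
width: 0.0248
grip_force: 30.0
```

Run:
```python
from h import *
s=r.read_state();print(s["ee_pos"],s["ft_force"],s["torque"])
c=cam("top");c2=cam("scene")
a=cv2.resize(c["color"][190:320,230:400,::-1],None,fx=2.3,fy=2.3,interpolation=2);b=cv2.resize(c2["color"][170:300,250:420,::-1],None,fx=2.3,fy=2.3,interpolation=2)
cv2.imwrite("pics/cd.png",np.hstack([a,b]))
```

```text
[0.47628573 0.02994451 0.0616953 ] [ 0.80488811  0.55548082 -3.269983  ] [ 0.03781417 -0.14514932 -0.01440336]
```

View pics/cd.png

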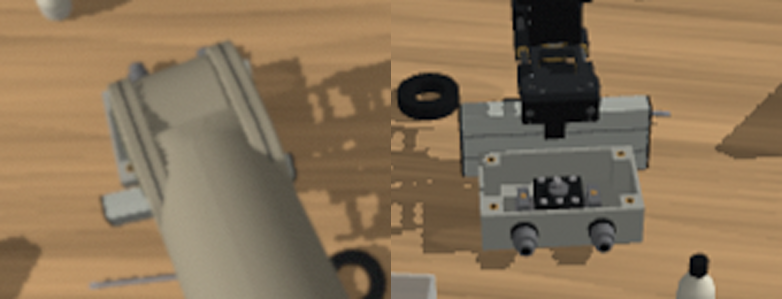

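The bar stands parallel behind the enclosure's plain side with a small gap (right half: bar (460–650,135), enclosure (480–642,180)). I'll approach the contact gently.

>>> {"name": "drive_tool", "arguments": {
  "series": [
    [[0.29,0.06,0],0],
    [[0.29,0.06,0],0],
    [[0.2,0.04,0],0],
    [[0.1,0.02,-0.05],0],
    [[0.05,0.01,0],0],
    [[0.05,0.01,0],0],
    [[0,0,0],0],
    [[0,0,0],0],
    [[0,0,0],0],
    [[0,0,0],0]
  ]
}}

```text
time: 10.3
ee_pos: [0.486, 0.032, 0.0611]
eef_rot: [0.627, 0.779, 0.0, 0.0]
ft_force: [0.5, -0.2, -3.8]
width: 0.0247
grip_force: 30.0
```

>>> {"name": "drive_tool", "arguments": {
  "series": [
    [[0.05,0.01,0],0],
    [[0,0,0],0],
    [[0.05,0.01,0],0],
    [[0,0,0],0],
    [[0,0,0],0],
    [[0,0,0],0],
    [[0,0,0],0],
    [[0,0,0],0],
    [[0,0,0],0],
    [[0,0,0],0]
  ]
}}

```text
time: 11.55
ee_pos: [0.487, 0.0322, 0.0611]
eef_rot: [0.627, 0.779, 0.0, 0.0]
ft_force: [-0.6, 0.9, -4.0]
width: 0.0247
grip_force: 30.0
```

>>> {"name": "drive_tool", "arguments": {
  "series": [
    [[0.05,0.01,0],0],
    [[0,0,0],0],
    [[0.05,0.01,0],0],
    [[0,0,0],0],
    [[0.05,0.01,0],0],
    [[0,0,0],0],
    [[0,0,0],0],
    [[0,0,0],0],
    [[0,0,0],0],
    [[0,0,0],0]
  ]
}}

```text
time: 12.8
ee_pos: [0.4885, 0.0325, 0.0611]
eef_rot: [0.627, 0.779, 0.0, 0.0]
ft_force: [0.4, 0.5, -4.0]
width: 0.0248
grip_force: 30.0
```

>>> {"name": "drive_tool", "arguments": {
  "series": [
    [[0.05,0.01,0],0],
    [[0,0,0],0],
    [[0.05,0.01,0],0],
    [[0,0,0],0],
    [[0,0,0],0],
    [[0,0,0],0],
    [[0,0,0],0],
    [[0,0,0],0],
    [[0,0,0],0],
    [[0,0,0],0]
  ]
}}

```text
time: 14.05
ee_pos: [0.4895, 0.0327, 0.061]
eef_rot: [0.627, 0.779, -0.0, -0.0]
ft_force: [-0.4, 0.1, -3.5]
width: 0.0246
grip_force: 30.0
```

Run:
```python
from h import *
s=r.read_state();print(s["ee_pos"],s["ft_force"],s["torque"],s["eef_rot"])
```

```text
[0.48948062 0.03268247 0.06104496] [-0.44109441  0.14652712 -3.49487264] [-0.06485905  0.15309094 -0.06379557] [ 6.27161957e-01  7.78888874e-01 -1.16574170e-05 -2.81488841e-05]
```

>>> {"name": "drive_tool", "arguments": {
  "series": [
    [[0.05,0.01,0],0],
    [[0,0,0],0],
    [[0.05,0.01,0],0],
    [[0,0,0],0],
    [[0,0,0],0],
    [[0,0,0],0],
    [[0,0,0],0],
    [[0,0,0],0],
    [[0,0,0],0],
    [[0,0,0],0]
  ]
}}

```text
time: 15.3
ee_pos: [0.4896, 0.0327, 0.0608]
eef_rot: [0.627, 0.779, -0.001, -0.001]
ft_force: [-7.3, -1.1, -0.8]
width: 0.0251
grip_force: 30.0
```

Run:
```python
from h import *
s=r.read_state();print(s["ee_pos"],s["ft_force"],s["torque"],s["eef_rot"])
```

```text
[0.48957459 0.03269227 0.0607915 ] [-7.26497519 -1.13905574 -0.75470707] [-0.25601133  1.44738213 -0.0138517 ] [ 6.27136319e-01  7.78908814e-01 -8.56558423e-04 -6.02553049e-04]
```

>>> {"name": "drive_tool", "arguments": {
  "series": [
    [[0.05,0.01,0],0],
    [[0,0,-0.05],0],
    [[0.05,0.01,0],0],
    [[0,0,0],0],
    [[0,0,0],0],
    [[0,0,0],0],
    [[0,0,0],0],
    [[0,0,0],0],
    [[0,0,0],0],
    [[0,0,0],0]
  ]
}}

```text
time: 16.55
ee_pos: [0.4896, 0.0326, 0.0603]
eef_rot: [0.627, 0.779, -0.002, -0.001]
ft_force: [-13.5, -3.1, 7.7]
width: 0.0248
grip_force: 30.0
```

>>> {"name": "drive_tool", "arguments": {
  "series": [
    [[0,0,0],0],
    [[0,0,0],0],
    [[0,0,0],0],
    [[0,0,0],0],
    [[0,0,0],0],
    [[0,0,0],0],
    [[0,0,0],0],
    [[0,0,0],0],
    [[0,0,0],0],
    [[0,0,0],0]
  ],
  "hand": 0
}}

```text
time: 17.8
ee_pos: [0.4915, 0.0331, 0.0606]
eef_rot: [0.627, 0.779, 0.0, 0.0]
ft_force: [-0.3, 0.9, -0.3]
width: 0.0873
grip_force: 0.0
```

>>> {"name": "drive_tool", "arguments": {
  "series": [
    [[0,0,2],0],
    [[0,0,4],0],
    [[0,0,4],0],
    [[0.3,-4,0],9],
    [[0.3,-4,0],9],
    [[0.3,-4,0],9],
    [[0.3,-4,0],9],
    [[0.3,-4,0],9],
    [[0.3,-4,0],9],
    [[0.3,-4,0],7.8]
  ]
}}

```text
time: 19.05
ee_pos: [0.5128, -0.2482, 0.1623]
eef_rot: [0.136, 0.991, -0.0, 0.001]
ft_force: [0.7, 0.5, 1.7]
width: 0.0869
grip_force: 0.0
```

>>> {"name": "drive_tool", "arguments": {
  "series": [
    [[0.1,-2.6,0],0],
    [[0,0,0],0],
    [[0,0,0],0],
    [[0,0,0],0],
    [[0,0,0],0],
    [[0,0,0],0],
    [[0,0,0],0],
    [[0,0,0],0],
    [[0,0,0],0],
    [[0,0,0],0]
  ]
}}

```text
time: 20.3
ee_pos: [0.5135, -0.2729, 0.1605]
eef_rot: [0.138, 0.99, 0.0, -0.0]
ft_force: [-0.3, -0.4, -0.1]
width: 0.0871
grip_force: 0.0
```

Run:
```python
from h import *
s=r.read_state();print(s["ee_pos"],np.degrees(2*np.arctan2(s["eef_rot"][1],s["eef_rot"][0]))-90,s["joint_positions"])
c=cam("top");c2=cam("scene");np.save("top2.npy",c,allow_pickle=True);np.save("scene2.npy",c2,allow_pickle=True)
a=cv2.resize(c["color"][190:320,250:480,::-1],None,fx=2,fy=2,interpolation=2);b=cv2.resize(c2["color"][180:310,260:420,::-1],None,fx=2,fy=2,interpolation=2)
cv2.imwrite("pics/ef.png",np.hstack([a,b]))
# enclosure again
px=[blob(c,*p,3) for p in[(280,233.5),(333.3,221.3),(340.2,250.3),(286,262.6)]]
q,t,e=rigid(C4,[ray(c,*p,.045)[:2] for p in px]);print(np.degrees(q),t,e)
```

```text
[ 0.51353579 -0.27288906  0.1605483 ] 74.1188084520928 [ 1.02859395  0.38534415 -0.76351583  1.63826392  0.27914779  1.23094813
  1.50136317]
12.230934535197271 [0.54804666 0.04580698] [0.00060675 0.00014229 0.00032973 0.00029017]
```

View pics/ef.png

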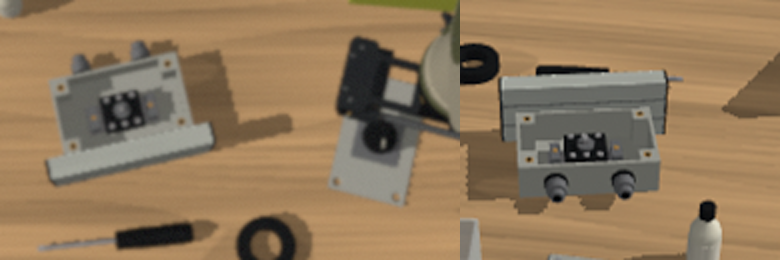

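The top view shows the bar flush and parallel to the plain side (47–213 px), the enclosure unmoved and the cover undisturbed. Next I'll measure the bar's centring.

Run:
```python
from h import *
c=np.load("top2.npy",allow_pickle=True).item();c2=np.load("scene2.npy",allow_pickle=True).item()
a=np.radians(12.25);R=np.array([[np.cos(a),-np.sin(a)],[np.sin(a),np.cos(a)]])
# two views: top-face end corners, from crops scaled 2 (frames offset 250,190 and 260,180)
for n,cc,t,pts in(("top",c,(.54803,.0458),[(250+47/2,190+160/2),(250+53/2,190+184/2),(250+209/2,190+124/2),(250+214/2,190+149/2)]),
  ("scene",c2,(.55077,.04525),[(260+(500-460)/2,180+76/2),(260+(503-460)/2,180+87/2),(260+(665-460)/2,180+70/2),(260+(668-460)/2,180+81/2)])):
    print(n,[(1e3*R.T@(ray(cc,u,v,.08)[:2]-t)).round(1).tolist() for u,v in pts])
```

```text
top [[-52.9, 97.9], [-81.9, 96.9], [-54.0, -95.9], [-84.0, -94.6]]
scene [[-75.3, -95.3], [-53.4, -92.1], [-73.4, 101.6], [-51.3, 102.0]]
```

>>> {"name": "drive_tool", "arguments": {
  "series": [
    [[0,0,-3],0],
    [[0,0,-3],0],
    [[0,0,-3],0],
    [[0,0,-2],0],
    [[0,0,-1.5],0],
    [[0,0,-1],0],
    [[0,0,0],0],
    [[0,0,0],0],
    [[0,0,0],0],
    [[0,0,0],0]
  ]
}}

```text
time: 21.65
ee_pos: [0.5137, -0.273, 0.026]
eef_rot: [0.138, 0.99, -0.0, 0.0]
ft_force: [-0.4, -0.5, -0.2]
width: 0.0869
grip_force: 0.0
```

>>> {"name": "drive_tool", "arguments": {
  "series": [
    [[0,0,-0.2],0],
    [[0,0,0],0],
    [[0,0,0],0],
    [[0,0,0],0],
    [[0,0,0],0],
    [[0,0,0],0],
    [[0,0,0],0],
    [[0,0,0],0],
    [[0,0,0],0],
    [[0,0,0],0]
  ],
  "hand": 1,
  "newtons": 40
}}

```text
time: 22.9
ee_pos: [0.5135, -0.2729, 0.0236]
eef_rot: [0.138, 0.99, 0.0, -0.0]
ft_force: [1.0, -0.3, 0.8]
width: 0.0132
grip_force: 40.0
```

>>> {"name": "drive_tool", "arguments": {
  "series": [
    [[0,0,0],0],
    [[0,0,0],0],
    [[0,0,0],0],
    [[0,0,1],0],
    [[0,0,3],0],
    [[0,0,3],0],
    [[0,0,3],0],
    [[0,0,0],0],
    [[0,0,0],0],
    [[0,0,0],0]
  ]
}}

```text
time: 24.15
ee_pos: [0.5128, -0.2726, 0.1223]
eef_rot: [0.138, 0.99, 0.0, -0.001]
ft_force: [0.1, 1.0, -2.1]
width: 0.0138
grip_force: 40.0
```

Run:
```python
from h import *
s=r.read_state();print(s["ee_pos"],np.degrees(2*np.arctan2(s["eef_rot"][1],s["eef_rot"][0]))-90,s["eef_rot"],s["ft_force"],s["torque"],s["width"])
c=cam("top");c2=cam("scene");np.save("top3.npy",c,allow_pickle=True);np.save("scene3.npy",c2,allow_pickle=True)
a=cv2.resize(c["color"][190:320,380:510,::-1],None,fx=3,fy=3,interpolation=2);b=cv2.resize(c2["color"][150:280,120:250,::-1],None,fx=3,fy=3,interpolation=2)
cv2.imwrite("pics/gh.png",np.hstack([a,b]))
```

```text
[ 0.51280331 -0.27259754  0.12226429] 74.12553490742138 [ 1.38088100e-01  9.90419363e-01  4.84940424e-04 -9.62882618e-04] [ 0.11019144  0.9884382  -2.05243702] [ 0.09636947 -0.14795138  0.01930742] 0.01376586728625455
```

View pics/gh.png

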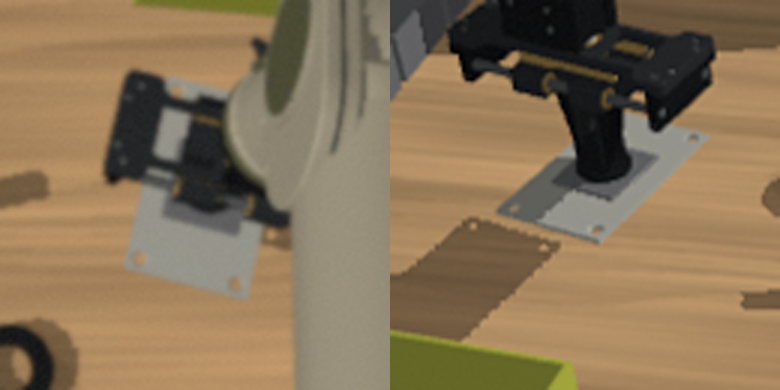

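The cover is lifted level. Its holes show at (177,90), (137,258) and (235,284) in the left half, and at (515,208), (597,230) and (692,138) in the right half.

Run:
```python
from h import *
c=np.load("top3.npy",allow_pickle=True).item();c2=np.load("scene3.npy",allow_pickle=True).item()
z=.1223-.0236+.003
for n,cc,off,pts,idx in(("top",c,(380,190),[(177,90),(137,258),(235,284)],[3,2,1]),("scene",c2,(120,150),[(125,208),(207,230),(302,138)],[0,3,2])):
    px=[blob(cc,off[0]+(u-1)/3,off[1]+(v-1)/3,3 if n=="top" else 2) for u,v in pts]
    raw=[(off[0]+(u-1)/3,off[1]+(v-1)/3) for u,v in pts]
    for p in(px,raw):
        a,t,e=rigid(C4[idx],[ray(cc,*q,z)[:2] for q in p]);print(n,np.degrees(a)+180,t,e*1e3,np.round(p,1).tolist())
```

```text
top 74.29312835207271 [ 0.50945801 -0.27183824] [0.16922717 0.30049211 0.1815045 ] [[438.6, 220.2], [426.0, 275.8], [458.1, 284.3]]
top 73.96305029582902 [ 0.50990951 -0.2714246 ] [0.67934322 0.64596815 0.62124237] [[438.7, 219.7], [425.3, 275.7], [458.0, 284.3]]
scene 74.20811416419743 [ 0.5140602  -0.27266337] [0.58394709 0.31625918 0.67990838] [[160.9, 219.1], [188.0, 226.8], [220.3, 196.2]]
scene 75.0329780965505 [ 0.51258043 -0.27255878] [0.93217138 0.63590313 0.87548456] [[161.3, 219.0], [188.7, 226.3], [220.3, 195.7]]
```

>>> {"name": "drive_tool", "arguments": {
  "series": [
    [[0.3,2,0.5],-5],
    [[0.4,4,0],-8],
    [[0.5,4,0],-8],
    [[0.5,4,0],-8],
    [[0.5,4,0],-8],
    [[0.5,4,0],-8],
    [[0.5,4,0],-8],
    [[0.4,3.3,0],-5.8],
    [[0.2,2,0],-3],
    [[0,0.5,0],0]
  ]
}}

```text
time: 25.5
ee_pos: [0.5512, 0.0467, 0.1282]
eef_rot: [0.626, 0.78, 0.0, -0.0]
ft_force: [0.7, 0.1, -2.1]
width: 0.0138
grip_force: 40.0
```

>>> {"name": "drive_tool", "arguments": {
  "series": [
    [[0,0,0],0],
    [[0,0,0],0],
    [[0,0,0],0],
    [[0,0,0],0],
    [[0,0,0],0],
    [[0,0,0],0],
    [[0,0,0],0],
    [[0,0,0],0],
    [[0,0,0],0],
    [[0,0,0],0]
  ]
}}

```text
time: 26.75
ee_pos: [0.5515, 0.0451, 0.1286]
eef_rot: [0.627, 0.779, 0.0, -0.0]
ft_force: [0.2, 0.7, -2.4]
width: 0.0136
grip_force: 40.0
```

Run:
```python
from h import *
s=r.read_state();print(s["ee_pos"],np.degrees(2*np.arctan2(s["eef_rot"][1],s["eef_rot"][0]))-90,s["eef_rot"],s["ft_force"],s["width"])
```

```text
[0.5515428  0.04513448 0.1285664 ] 12.325475996640776 [ 6.27110516e-01  7.78930291e-01  4.64231821e-05 -2.34515292e-06] [ 0.15298751  0.70549157 -2.39963755] 0.013595406996233126
```

>>> {"name": "drive_tool", "arguments": {
  "series": [
    [[-0.06,0,0],0],
    [[0,0,-1],0],
    [[0,0,-1],0],
    [[0,0,-1],0],
    [[0,0,-0.7],0],
    [[0,0,-0.5],0],
    [[0,0,-0.3],0],
    [[0,0,0],0],
    [[0,0,0],0],
    [[0,0,0],0]
  ]
}}

```text
time: 28.0
ee_pos: [0.5511, 0.0451, 0.0838]
eef_rot: [0.627, 0.779, 0.0, 0.0]
ft_force: [0.0, 0.5, -3.1]
width: 0.0138
grip_force: 40.0
```

Run:
```python
from h import *
s=r.read_state();print(s["ee_pos"],np.degrees(2*np.arctan2(s["eef_rot"][1],s["eef_rot"][0]))-90,s["eef_rot"],s["ft_force"],s["torque"])
c=cam("top");c2=cam("scene");np.save("top4.npy",c,allow_pickle=True);np.save("scene4.npy",c2,allow_pickle=True)
a=cv2.resize(c["color"][190:300,250:380,::-1],None,fx=3,fy=3,interpolation=2);b=cv2.resize(c2["color"][190:300,260:390,::-1],None,fx=3,fy=3,interpolation=2)
cv2.imwrite("pics/ij.png",np.hstack([a,b]))
```

```text
[0.55110555 0.04513653 0.08383552] 12.323050716079663 [6.27126980e-01 7.78916992e-01 1.70516256e-04 2.04032297e-04] [ 0.01806449  0.52199343 -3.11839541] [-0.0102347  -0.10122578 -0.04034059]
```

View pics/ij.png

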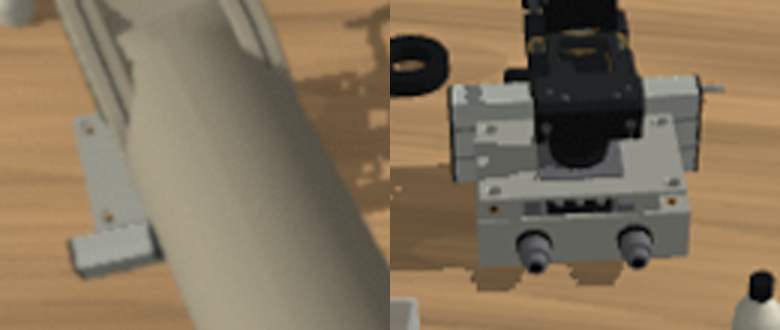

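The scene view shows the cover level over the enclosure, clear of the bar behind it, with holes near (495,190), (672,183), (490,130) and (661,121). I'll check the residual offset numerically.

Run:
```python
from h import *
c=np.load("top4.npy",allow_pickle=True).item();c2=np.load("scene4.npy",allow_pickle=True).item()
z=.0642
ang=np.radians(12.3);R=np.array([[np.cos(ang),-np.sin(ang)],[np.sin(ang),np.cos(ang)]])
for n,cc,off,t,pts,idx in(("top",c,(250,190),(.54803,.0458),[(88,130),(108,217)],[0,3]),("scene",c2,(260,190),(.55077,.04525),[(495-390,190),(672-390,183),(490-390,130),(661-390,121)],[1,0,2,3])):
    raw=[(off[0]+(u-1)/3,off[1]+(v-1)/3) for u,v in pts]
    Q=np.array([R.T@(ray(cc,*q,z)[:2]-t) for q in raw]);print(n,(1e3*(Q-C4[idx])).round(1).tolist())
    a,tt,e=rigid(C4[idx],Q);print(np.degrees(a),tt*1e3,e*1e3)
    if n=="scene":
        for k in range(4):
            u,v=proj(cc,[*(R@C4[k]+t),z]);i,j=int(round(v)),int(round(u));print(k,round(u,1),round(v,1));print(cv2.cvtColor(cc["color"],7)[i-3:i+4,j-4:j+5].tolist())
```

```text
top [[-2.9, 0.8], [-1.2, 0.0]]
0.5983613243927711 [-1.33412366  0.39798032] [0.83065573 0.83065573]
scene [[-0.1, 1.7], [1.4, -0.2], [1.3, 0.7], [-0.5, 0.8]]
0.05349940470811941 [0.52162483 0.7493608 ] [1.11634438 1.32178518 0.72460814 0.95093297]
0 353.7 250.3
[[146, 146, 145, 146, 146, 146, 147, 144, 130], [145, 145, 146, 147, 145, 144, 147, 147, 145], [147, 156, 160, 134, 120, 120, 137, 148, 147], [143, 138, 147, 103, 91, 92, 115, 149, 147], [143, 133, 120, 86, 81, 89, 117, 148, 147], [147, 146, 136, 129, 128, 130, 141, 149, 148], [133, 131, 126, 127, 127, 125, 119, 118, 123]]
1 293.9 253.1
[[131, 134, 149, 148, 148, 148, 148, 149, 148], [151, 148, 147, 151, 147, 145, 149, 147, 146], [150, 152, 165, 141, 117, 117, 126, 148, 146], [149, 156, 164, 108, 92, 92, 103, 141, 147], [142, 148, 139, 96, 94, 102, 116, 143, 147], [139, 148, 141, 134, 133, 137, 142, 150, 149], [124, 127, 128, 126, 121, 121, 121, 120, 120]]
2 292.7 232.7
[[125, 125, 124, 125, 127, 134, 133, 133, 133], [146, 148, 153, 138, 133, 136, 144, 148, 147], [152, 159, 162, 120, 101, 105, 125, 148, 147], [150, 153, 147, 102, 94, 101, 120, 147, 146], [149, 147, 141, 122, 117, 123, 139, 147, 146], [141, 147, 147, 142, 140, 142, 148, 147, 146], [144, 150, 149, 149, 149, 149, 148, 146, 147]]
3 349.7 230.1
[[111, 109, 109, 111, 116, 116, 116, 112, 103], [138, 136, 136, 137, 139, 137, 141, 134, 107], [150, 152, 158, 135, 120, 120, 138, 145, 116], [141, 126, 147, 104, 88, 96, 120, 143, 109], [143, 128, 131, 105, 106, 119, 136, 144, 121], [147, 146, 141, 136, 136, 142, 148, 147, 136], [146, 146, 147, 147, 146, 147, 147, 148, 140]]
```

```bash
python3 -c "
from bench import r
print(abs(r.read_state()['joint_vel']).max());print(r.close_job())"
```

```text
0.0019599419656429265
the job is handed in; nothing more can be done
None
```

The job is handed in: the straightedge stands released and flush along the plain side, centred to within about 4 mm, and the gripper is holding the cover level and still about 15 mm above the rim, with its holes within about 1 mm of the inserts.

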